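# Clip the label roll onto its spindle

## Robot

A 6-joint arm with a two-finger parallel gripper is mounted at the origin on the work surface. World frame = base frame: x ahead of the robot, y to its left, z up, the work surface at z = 0. Lengths are in m, angles in rad, forces in N, time in s.
With the tool pointing down it reaches from about 0.35 to 0.85 m from the base axis. Payload 8.1 kg.
Tool frame: the origin (TCP) lies at the very end of the fingers, on their centre line; the grasp point (between the pads) lies 19 mm behind it; z points along the fingers, y is the line along which they close (so a half turn about z gives the same grasp; the last joint's range is limited). The gripper opens to 93 mm and grips with 3 to 60 N. Pads are 15 mm wide; open, the fingers measure 128 mm over their backs; the gripper's body (75 mm by 188 mm) begins 65 mm behind the grasp point.
Start: joints at [-1.352, 0.13, 1.488, -0, 1.523, -0.085], TCP at [0.18, -0.573, 0.19] pointing down, gripper open.
Joint ranges: [-2.96, 2.96], [-0.89, 2.26], [0.02, 2.5], [-1.34, 4.48], [0, 2.73], [-2.66, 2.66]. Speed limits (rad/s): [2.39, 2.39, 2.79, 3.14, 3.14, 3.14].

## Interface

Orientations are given as a rotation vector (axis times angle).
In Python, from station import bot, jaws, solver, sensors, vision, close_job gives the robot as it stands. Calls block until the motion is done:
- bot.movep(position, orientation): joint-space move of the TCP to a pose.
- bot.move_l(position, feed=0.15, rotation=None): straight line of the TCP; rotation=None keeps the orientation; feed is the mean speed in m/s.
- bot.set_joints(angles): joint-space move.
- jaws.release() and jaws.close_gripper(squeeze=None): open the fingers fully, or close them until they stop; squeeze is the grip in N (None keeps the last).
- bot.dwell(seconds).
- solver.inverse_kinematics(position, orientation): joint angles nearest the present ones, or None.
- sensors.state(): the state.
- vision.capture(name): name is "side" or "top"; returns a dict with "pixels" (384x512x3 uint8, blue, green, red), "mtx" (3x3 intrinsics, pixels), "rvec" (rotation vector, rad) and "tvec" (3), from world to camera coordinates, as OpenCV has them. Camera axes: x right, y down, z forward; pixel columns grow to the right and rows downward; lengths in m; the calibration is good to about 2 mm. A picture is of the moment at which its call begins. There is no depth.
A pose or a line that the arm cannot do raises bot.Unreachable and nothing moves.
- close_job(): hands the job in; it is judged then, once.
The state is a dict: "t": time; "joints": joint angles; "dq": joint speeds; "joint_torque": joint torques, N m; "position": TCP position; "tool_rot": TCP orientation; "contact_force": force on the tool from outside, world axes, zero at the start; "torque": the same for the moment, N m; "gripper_width": finger opening in m; "grasp_force": force on a finger pad.
Only numpy, scipy, OpenCV 4.12 (cv2) and the standard library are available. Lean on these libraries where they do the work, as an engineer would, in place of code of your own. Each camera call takes 0.05 s, during which the arm holds its last target. There are 200 camera calls.

## Task

The label roll has slid out along its spindle: push it gently back against the holder's flange, then take the black retaining clip from the desk organiser and press it down onto the groove of the spindle until it snaps fully home, and let go. Feel for the groove and do not force the clip: push with no more than about 20 N on the clip, the roll or the holder. Leave the other things on the desk where they are.

Things in the scene. Friction and masses are not known exactly. Their poses are not given: they have to be found in the camera images.
- spindle (a point): Point on the axis of the holder's level steel spindle, 75 mm above the desk; y along the spindle to its free end (18 to 35 mm beyond), z up. Spindle 24 mm diameter with one groove, 13 mm wide, 16 mm in diameter, on a sleeve set by hand: the groove's middle is within 8 mm of this point along y, either way, and must be seen or felt for. The sleeve does not move.
- stand: The whole fixed grey label-roll holder with spindle and roll, to the left or right, turned up to 0.35 rad. Origin on the desk under the centre of its base plate, 110 (x) by 170 (y) by 12 mm; y along the spindle to the free end. The spindle point is 20 mm to +y and 75 mm up. An upright with a 64 mm flange carries the spindle; the flange's face is 50 mm to -y of the origin.
- roll (a joint): Travel of the white label roll along the spindle, m: 0 against the flange, growing to the free end (0.020 to 0.032 at the start, hiding most of the groove). About 2.5 N of friction; it neither turns nor comes off. Paper body 90 mm in diameter, 40 mm wide; its 34 mm cardboard core stands 14 mm proud of the outer face, and still ends short of the groove when the roll is home.
- roll_face (a point): Centre, on the spindle axis, of the flat outer face (90 mm diameter) of the roll's paper body; y points out of the face along the spindle towards the free end. Pushing the face towards -y closes the roll.
- clip_seat (a point): Centre of the round seat of the loose black clip (48 g): on the spindle axis when home. z up to the tab, x from arm to arm, y through its 10 mm thickness (along the spindle when fitted, either way round). Feet 19 mm below. On the full spindle it stops with this point about 20 mm above the axis; in the groove about 13 mm above, then 8 to 12 N snaps it, and it stops solid at 0.
- clip_grip (a point): Middle of the clip's upright grip tab, 38 mm above the seat centre; tab 20 mm (x) by 10 mm (y), reaching from 16 to 54 mm above the seat centre. Grip it across x from above. Below the tab two sprung arms hang, 36 mm wide over the feet, with a mouth 24 mm wide narrowing to an 11 mm throat 7 mm below the seat centre. Starts upright in the organiser.
- organiser: Fixed grey desk organiser, 100 (x) by 130 (y) by 34 mm high, origin under its centre. The clip stands in a slot in its middle, 48 by 13 mm and 26 mm deep, floor 8 mm above the desk: lift the clip straight up at least 30 mm. An eraser and a short marker lie in the compartments on either side.
- stapler: Black stapler 150 by 32 by 44 mm between holder and organiser; leave alone.
- pen_cup: Red plastic cup, 74 mm wide, 95 mm high; leave alone.
- spray: White bottle, 54 mm wide, 170 mm high; leave alone.
- flask: Green flask, 68 mm wide, 200 mm high; leave alone.
- mouse: Black mouse, 100 by 60 by 32 mm; leave alone.
- sticky_pad: Yellow pad of notes, 76 by 76 by 15 mm; leave alone.
- eraser: White eraser, 45 by 20 by 12 mm, in one compartment of the organiser; leave alone.
- marker: Short green marker, 12 mm thick, 80 mm long, in the other compartment; leave alone.

How it is judged:
By the outcome, as a careful person would: the job done as asked, in the order asked, and still so for the second after the job is handed in, with the robot touching nothing.
It also fails if it takes over 67 s, if anything falls off the work surface, if the arm or the gripper's body presses on something with over 40 N, if the wrist force passes 120 N, or if a joint passes its speed limit or range.

## Working session

There is one attempt and no reset: what is moved stays moved. The work goes in short steps, each a Python script; the robot and the scene stay as the last script left them, time stands still between calls to the robot, and variables do not carry over. Pictures are saved under pics/ and viewed, at most 10 in all, crops included, and the job is handed in when it is done.

```bash
ls; mkdir -p pics
python3 - <<'E'
from station import *
import cv2,numpy as np
for n in("side","top"):
    c=vision.capture(n); cv2.imwrite(f"pics/{n}0.png",c["pixels"]); np.savez(f"{n}.npz",**c)
    R=cv2.Rodrigues(np.array(c["rvec"],float))[0]; print(n,c["mtx"],(-R.T@np.array(c["tvec"]).ravel()),R[2])
s=sensors.state();print(s["t"],s["tool_rot"],s["contact_force"])
E
```

```text
pics
side [[421.3408951    0.         251.13433192]
 [  0.         421.3408951  192.01853204]
 [  0.           0.           1.        ]] [0.18183115 0.73079543 0.73996859] [ 0.3733813  -0.68946571 -0.62066371]
top [[440.59112216   0.         254.5388762 ]
 [  0.         440.59112216 188.51853421]
 [  0.           0.           1.        ]] [0.39658445 0.00332835 1.23456775] [ 0.131472   -0.01699143 -0.99117426]
0.1 [-3.10377074e+00 -4.75084616e-01  1.48429460e-04] [ 0.0373717  -0.38074062 -0.11498042]
```

View pics/side0.png

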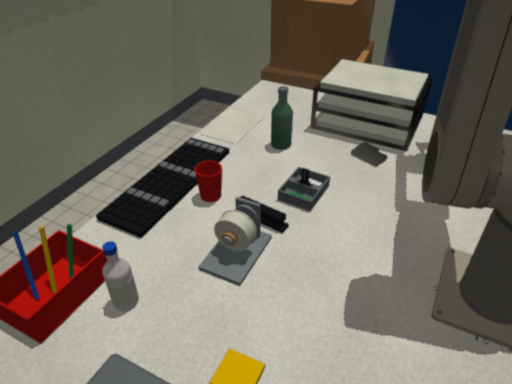

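View pics/top0.png

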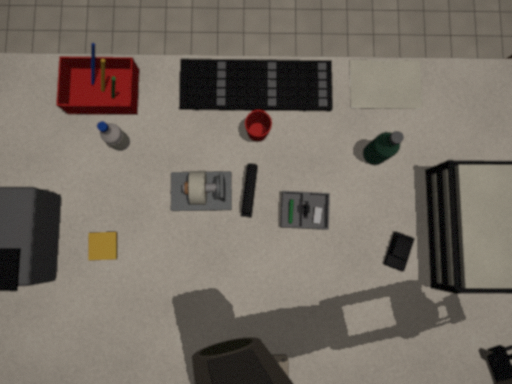

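Top view: image up is +x and left is +y. The holder is at about (201,191) with its free end to the left, and the organiser at (304,210) with the clip near (305,210). I'll zoom in on both views.

Run:
```python
import cv2,numpy as np
t=np.load("top.npz")["pixels"][160:240,162:337]; s=np.load("side.npz")["pixels"][160:290,190:340]
f=lambda a,k:cv2.resize(np.clip(a.astype(float)*1.5,0,255).astype(np.uint8),None,fx=k,fy=k,interpolation=cv2.INTER_CUBIC)
cv2.imwrite("pics/t1.png",f(t,4.5)); cv2.imwrite("pics/s1.png",f(s,4.5))
```

```text
(no output)
```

View pics/t1.png

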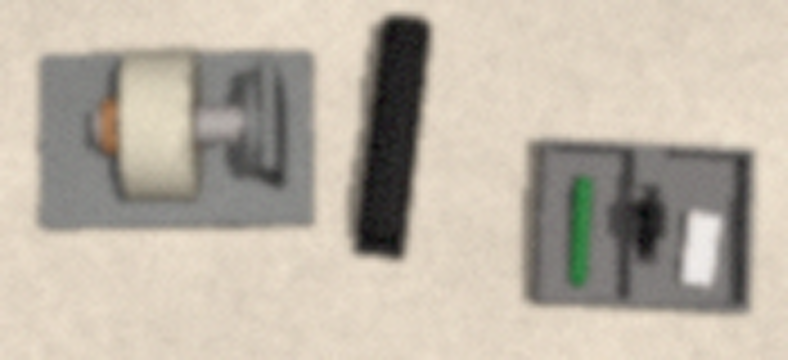

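View pics/s1.png

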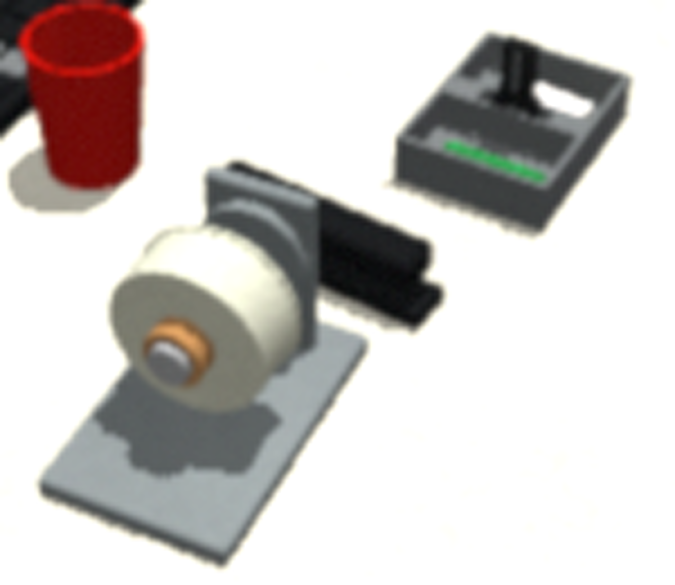

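The stand and organiser corners are clear in both crops, so I'll compute their poses.

```bash
cat > h.py <<'E'
import numpy as np,cv2
from scipy.spatial.transform import Rotation as Ro
def ray(c,p):
    R=cv2.Rodrigues(np.array(c["rvec"],float))[0]; o=-R.T@np.array(c["tvec"],float).ravel()
    d=R.T@np.linalg.inv(c["mtx"])@np.array([p[0],p[1],1.]); return o,d/np.linalg.norm(d)
def at_z(c,p,z):
    o,d=ray(c,p); return o+d*(z-o[2])/d[2]
def tri(c1,p1,c2,p2):
    o1,d1=ray(c1,p1);o2,d2=ray(c2,p2)
    s=np.linalg.lstsq(np.c_[d1,-d2],o2-o1,rcond=None)[0]
    a=o1+s[0]*d1;b=o2+s[1]*d2; return (a+b)/2,np.linalg.norm(a-b)
def proj(c,P): return cv2.projectPoints(np.atleast_2d(np.array(P,float)),np.array(c["rvec"],float),np.array(c["tvec"],float),np.array(c["mtx"],float),None)[0][:,0]
def down(a):  # tool z down, tool y along world direction angle a+... : y=(cos a,sin a)
    y=np.array([np.cos(a),np.sin(a),0]);z=np.array([0,0,-1.]);return Ro.from_matrix(np.c_[np.cross(y,z),y,z]).as_rotvec()
E
python3 - <<'E'
from h import *
np.set_printoptions(precision=4,suppress=True)
T=dict(np.load("top.npz"));S=dict(np.load("side.npz"))
t=lambda u,v:(162+(u+.5)/4.5-.5,160+(v+.5)/4.5-.5); s=lambda u,v:(190+(u+.5)/4.5-.5,160+(v+.5)/4.5-.5)
st=np.array([at_z(T,t(*p),.012) for p in[(39,56),(313,51),(315,226),(40,228)]]);print(st[:,:2],st.mean(0))
print("side",[at_z(S,s(*p),.012)[:2] for p in[(41,485),(222,553),(366,343)]])
yv=(st[0]+st[3]-st[1]-st[2])/2;print(np.linalg.norm(yv),"yaw",np.arctan2(-yv[0],yv[1]))
og=np.array([at_z(T,t(*p),.034) for p in[(530,143),(752,152),(748,310),(528,303)]]);print(og[:,:2],og.mean(0))
yv=(og[0]+og[3]-og[1]-og[2])/2;print(np.linalg.norm(yv),"yaw",np.arctan2(-yv[0],yv[1]))
print("side org",[at_z(S,s(*p),.034)[:2] for p in[(397,138),(490,36),(629,78),(543,183)]])
print("tab top side",at_z(S,s(520,42),.081),"tri",tri(T,t(645,222),S,s(520,42)))
print("core face tri",tri(T,t(100,125),S,s(175,350)))
from station import sensors,solver
print(sensors.state()["position"])
for a in (0,np.pi): print(Ro.from_rotvec(sensors.state()["tool_rot"]).as_matrix(), solver.inverse_kinematics([.43,.2,.2],down(a)))
E
```

```text
[[0.604  0.2188]
 [0.6082 0.0483]
 [0.4986 0.0459]
 [0.4966 0.2152]] [0.5518 0.132  0.012 ]
side [array([0.596 , 0.2206]), array([0.4936, 0.2163]), array([0.495, 0.053])]
0.16993648749333515 yaw 0.018555468564468783
[[ 0.5483 -0.0856]
 [ 0.5435 -0.2216]
 [ 0.4471 -0.2173]
 [ 0.4508 -0.084 ]] [ 0.4974 -0.1521  0.034 ]
0.13471245092726383 yaw -0.03142227912178753
side org [array([ 0.5458, -0.0934]), array([ 0.5378, -0.2176]), array([ 0.4427, -0.2151]), array([ 0.4519, -0.0939])]
tab top side [ 0.4957 -0.1569  0.081 ] tri (array([ 0.4943, -0.1489,  0.0867]), np.float64(0.002748263449970254))
core face tri (array([0.5483, 0.1682, 0.0838]), np.float64(0.006201853801854943))
[ 0.1794 -0.572   0.1889]
[[ 0.9542  0.2991 -0.0003]
 [ 0.2991 -0.9542  0.0016]
 [ 0.0002 -0.0017 -1.    ]] [ 0.3272 -0.2204  1.81   -0.      1.5519  0.3272]
[[ 0.9542  0.2991 -0.0003]
 [ 0.2991 -0.9542  0.0016]
 [ 0.0002 -0.0017 -1.    ]] None
```

```bash
cat >> h.py <<'E'
YAW=.015; O=np.array([.549,.133,0.]); X=np.array([np.cos(YAW),np.sin(YAW),0]); Y=np.array([-np.sin(YAW),np.cos(YAW),0])
def W(x,y,z): return O+x*X+y*Y+np.array([0,0,z])   # stand frame -> world
E
python3 - <<'E'
from h import *; from station import *
np.set_printoptions(precision=4,suppress=True)
st=sensors.state
p=np.array(st()["position"]); bot.move_l([.25,-.5,.34],feed=.3)
jaws.close_gripper(10)
print(st()["t"])
bot.movep(W(0,.075,.30),down(YAW)); print(st()["t"])
bot.move_l(W(0,.075,.104),feed=.2); bot.dwell(.2)
b=np.array(st()["contact_force"]);print(st()["t"],b,st()["position"])
y=.05; bot.move_l(W(0,.045,.104),feed=.1)
y=.045;log=[]
while y>-.012:
    bot.move_l(W(0,y,.104),feed=.03)
    s=st();f=(np.array(s["contact_force"])-b)@Y; log.append((round(y,4),round((np.array(s["position"])-O)@Y,4),round(f,2)))
    if f>7: break
    y-=.003 if y>.01 else .0015
print(st()["t"]);print(log)
c=vision.capture("top");cv2.imwrite("pics/t2.png",cv2.resize(c["pixels"][150:240,150:260],None,fx=5,fy=5,interpolation=cv2.INTER_CUBIC))
E
```

```text
2.3
5.0167
6.35 [-0.4517 -0.4645  0.73  ] [0.5488 0.2082 0.1054]
13.3
[(0.045, np.float64(0.0454), np.float64(0.43)), (0.042, np.float64(0.0419), np.float64(0.33)), (0.039, np.float64(0.0388), np.float64(0.35)), (0.036, np.float64(0.0358), np.float64(-0.03)), (0.033, np.float64(0.0328), np.float64(0.14)), (0.03, np.float64(0.0298), np.float64(0.33)), (0.027, np.float64(0.0268), np.float64(0.54)), (0.024, np.float64(0.0238), np.float64(0.55)), (0.021, np.float64(0.0208), np.float64(0.8)), (0.018, np.float64(0.0178), np.float64(0.56)), (0.015, np.float64(0.0148), np.float64(-0.3)), (0.012, np.float64(0.0118), np.float64(0.92)), (0.009, np.float64(0.0088), np.float64(1.57)), (0.0075, np.float64(0.0074), np.float64(1.07)), (0.006, np.float64(0.0059), np.float64(-0.24)), (0.0045, np.float64(0.0044), np.float64(0.26)), (0.003, np.float64(0.0029), np.float64(1.51)), (0.0015, np.float64(0.0014), np.float64(0.41)), (-0.0, np.float64(-0.0001), np.float64(1.14)), (-0.0015, np.float64(-0.0016), np.float64(-0.16)), (-0.003, np.float64(-0.0031), np.float64(0.35)), (-0.0045, np.float64(-0.0046), np.float64(0.47)), (-0.006, np.float64(-0.0061), np.float64(0.67)), (-0.0075, np.float64(-0.0076), np.float64(0.64)), (-0.009, np.float64(-0.0091), np.float64(1.41)), (-0.0105, np.float64(-0.0106), np.float64(-0.14))]
```

View pics/t2.png

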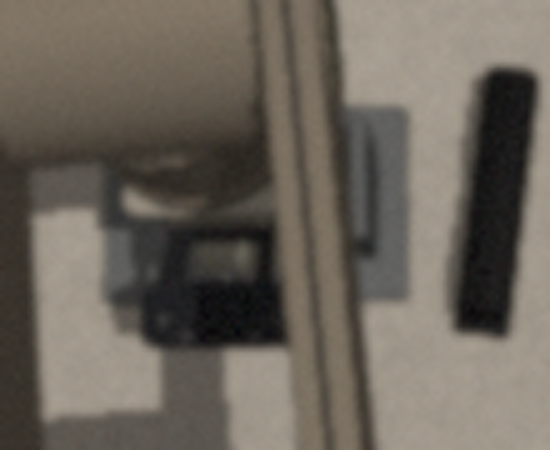

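Run:
```python
from h import *; from station import *
c=vision.capture("side");cv2.imwrite("pics/s2.png",cv2.resize(c["pixels"][170:290,180:320],None,fx=5,fy=5,interpolation=cv2.INTER_CUBIC))
```

```text
(no output)
```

View pics/s2.png

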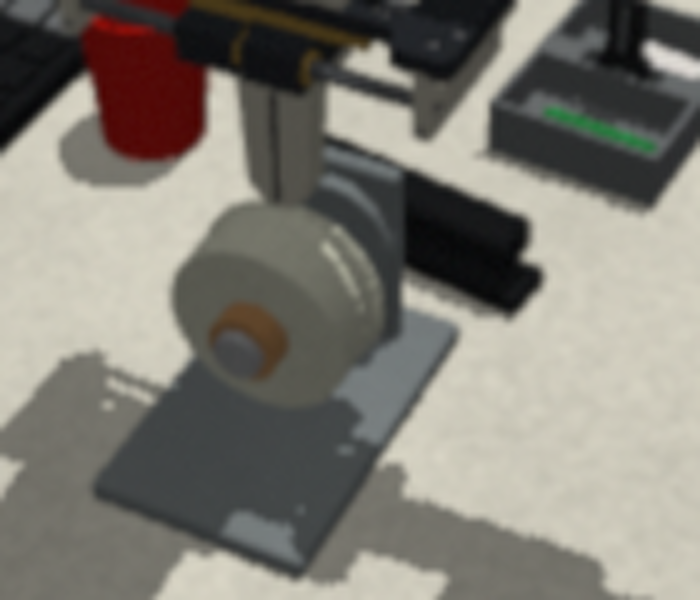

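The side view shows the roll's spindle tip at about (229,239) full px, which is where it was before. The finger tips end near full px (237,210), at the roll's top edge. I'll project the model to see which assumption is off.

Run:
```python
from h import *; from station import *
np.set_printoptions(precision=4,suppress=True)
s=sensors.state();S=dict(np.load("side.npz"));T=dict(np.load("top.npz"))
print(s["position"],s["contact_force"],s["gripper_width"])
print("TCP px",proj(S,[s["position"]]),"roll pic", (180+245/5,170+345/5))
for y in(-.01,.0,.01,.02,.03,.04,.05): print(y,"axis side",proj(S,[W(0,y,.075)]),"crop1",(proj(S,[W(0,y,.075)])-[190,160])*4.5,"crop2",(proj(S,[W(0,y,.075)])-[180,170])*5,"top of roll crop2",(proj(S,[W(0,y,.12)])-[180,170])*5,"topcrop",(proj(T,[W(0,y,.075)])-[162,160])*4.5)
c=vision.capture("side");a=c["pixels"].astype(int);d=abs(a-S["pixels"].astype(int)).sum(2)
```

```text
[0.5492 0.1224 0.104 ] [0.4185 0.479  0.5946] 0.00039483242528988275
TCP px [[236.6939 217.9103]] roll pic (229.0, 239.0)
-0.01 axis side [[236.9707 227.4621]] crop1 [[211.3681 303.5796]] crop2 [[284.8534 287.3107]] top of roll crop2 [[281.7893 213.5838]] topcrop [[179.4403 129.0876]]
0.0 axis side [[234.8701 230.1523]] crop1 [[201.9155 315.6854]] crop2 [[274.3505 300.7616]] top of roll crop2 [[270.9496 226.8884]] topcrop [[162.4187 129.2445]]
0.01 axis side [[232.739  232.8817]] crop1 [[192.3253 327.9675]] crop2 [[263.6948 314.4083]] top of roll crop2 [[259.9473 240.3924]] topcrop [[145.3915 129.4013]]
0.02 axis side [[230.5766 235.651 ]] crop1 [[182.5945 340.4296]] crop2 [[252.8828 328.2551]] top of roll crop2 [[248.7788 254.1004]] topcrop [[128.3588 129.5583]]
0.03 axis side [[228.3822 238.4613]] crop1 [[172.72   353.0757]] crop2 [[241.9111 342.3064]] top of roll crop2 [[237.4404 268.0171]] topcrop [[111.3206 129.7153]]
0.04 axis side [[226.1552 241.3133]] crop1 [[162.6986 365.91  ]] crop2 [[230.7762 356.5667]] top of roll crop2 [[225.928  282.1473]] topcrop [[ 94.2768 129.8723]]
0.05 axis side [[223.8949 244.2082]] crop1 [[152.5269 378.9368]] crop2 [[219.4744 371.0408]] top of roll crop2 [[214.2377 296.4958]] topcrop [[ 77.2275 130.0294]]
```

Reported TCP is at z=0.104, but the visible finger tip at row 203 corresponds to about z=0.127. That explains the fingers sliding over the roll without contact. I'll check the tip against the projected TCP in free space, closed and open.

Run:
```python
from h import *; from station import *
np.set_printoptions(precision=4,suppress=True)
S=dict(np.load("side.npz"))
bot.move_l(W(0,-.012,.15),feed=.2);bot.move_l(W(0,.09,.15),feed=.2)
def shot():
    c=vision.capture("side");p=np.array(sensors.state()["position"]);q=proj(S,[p,p+[0,0,.019]]);print(p,q,(q-[170,150])*4.5)
    return cv2.resize(c["pixels"][150:270,170:258],None,fx=4.5,fy=4.5,interpolation=cv2.INTER_CUBIC)
a=shot();jaws.release();b=shot();print(sensors.state()["gripper_width"],sensors.state()["t"])
cv2.imwrite("pics/ab.png",np.hstack([a,b]))
```

```text
[0.5474 0.2219 0.1493] [[212.5652 230.6197]
 [211.9344 223.7077]] [[191.5434 362.7887]
 [188.7047 331.6844]]
[0.5476 0.223  0.15  ] [[212.1652 230.6882]
 [211.5279 223.7682]] [[189.7434 363.0969]
 [186.8757 331.957 ]]
0.09335703968453897 16.0667
```

View pics/ab.png

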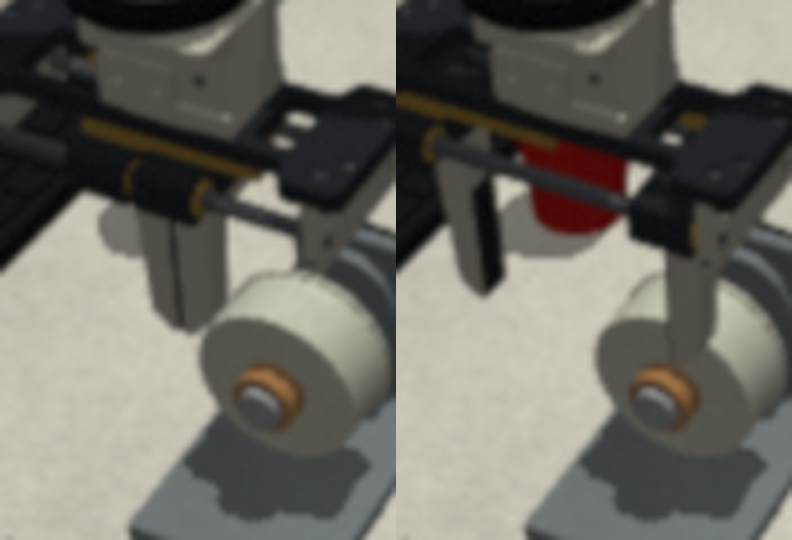

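Free-space check: the closed tip shows at crop (185,328), while the reported TCP projects to (191,363). The fingers therefore end about 20 mm above the reported TCP. I'll add that offset and push again.

```bash
cat >> h.py <<'E'
TIP=.020  # real finger end is this much above reported TCP
E
python3 - <<'E'
from h import *; from station import *
np.set_printoptions(precision=4,suppress=True)
st=sensors.state; jaws.close_gripper(10)
z=.103-TIP
bot.move_l(W(0,.07,z),feed=.2); bot.dwell(.1)
b=np.array(st()["contact_force"]);print(st()["t"],b)
bot.move_l(W(0,.036,z),feed=.1);y=.036;log=[]
while y>-.012:
    s=st();f=(np.array(s["contact_force"])-b); log.append((round(y,4),round((np.array(s["position"])-O)@Y,4),round(f@Y,2),round(f[2],1)))
    if f@Y>6: break
    y-=.003 if y>.004 else .0015
    bot.move_l(W(0,y,z),feed=.03)
print(st()["t"]);print(*log,sep="\n")
E
```

```text
18.1167 [ 0.1383 -0.1735  0.1657]
22.3583
(0.036, np.float64(0.0357), np.float64(0.35), np.float64(0.3))
(0.033, np.float64(0.0332), np.float64(0.75), np.float64(-0.2))
(0.03, np.float64(0.03), np.float64(0.93), np.float64(-0.6))
(0.027, np.float64(0.027), np.float64(1.55), np.float64(-1.2))
(0.024, np.float64(0.0238), np.float64(0.66), np.float64(-0.4))
(0.021, np.float64(0.0206), np.float64(0.58), np.float64(-1.0))
(0.018, np.float64(0.0176), np.float64(1.09), np.float64(-0.8))
(0.015, np.float64(0.0147), np.float64(0.71), np.float64(-1.1))
(0.012, np.float64(0.0117), np.float64(1.34), np.float64(-1.0))
(0.009, np.float64(0.0087), np.float64(0.94), np.float64(-1.4))
(0.006, np.float64(0.0057), np.float64(0.3), np.float64(-0.6))
(0.003, np.float64(0.0027), np.float64(1.02), np.float64(0.3))
(0.0015, np.float64(0.0014), np.float64(2.0), np.float64(-0.3))
(0.0, np.float64(-0.0001), np.float64(2.02), np.float64(0.7))
(-0.0015, np.float64(-0.0011), np.float64(4.79), np.float64(0.2))
(-0.003, np.float64(-0.0012), np.float64(10.01), np.float64(-0.9))
```

The roll went home: the finger stopped solid at y=-0.001 with 10 N. Next I retract, hover above the clip and look at both areas.

Run:
```python
from h import *; from station import *
np.set_printoptions(precision=4,suppress=True)
st=sensors.state
bot.move_l(W(0,.02,.083),feed=.15);bot.move_l(W(0,.03,.2),feed=.3); print(st()["t"])
bot.movep([.40,-.153,.20],down(-.035)); jaws.release(); print(st()["t"])
c=vision.capture("top");d=vision.capture("side");np.savez("top3.npz",**c);np.savez("side3.npz",**d)
r=lambda a,k:cv2.resize(np.clip(a.astype(float)*1.4,0,255).astype(np.uint8),None,fx=k,fy=k,interpolation=cv2.INTER_CUBIC)
A=r(c["pixels"][165:215,165:235],5.5);B=r(d["pixels"][190:265,200:275],5.5);C=r(d["pixels"][160:220,270:335],5.5);D=r(c["pixels"][180:240,270:335],5.5)
im=np.zeros((600,800,3),np.uint8);
for P,(y,x) in((A,(0,0)),(B,(0,388)),(D,(278,0))):
    h=min(P.shape[0],600-y);w=min(P.shape[1],800-x);im[y:y+h,x:x+w]=P[:h,:w]
C=r(d["pixels"][165:197,290:330],5.5);im[415:415+C.shape[0],400:400+C.shape[1]]=C
cv2.imwrite("pics/m3.png",im)
```

```text
23.2
25.9917
```

View pics/m3.png

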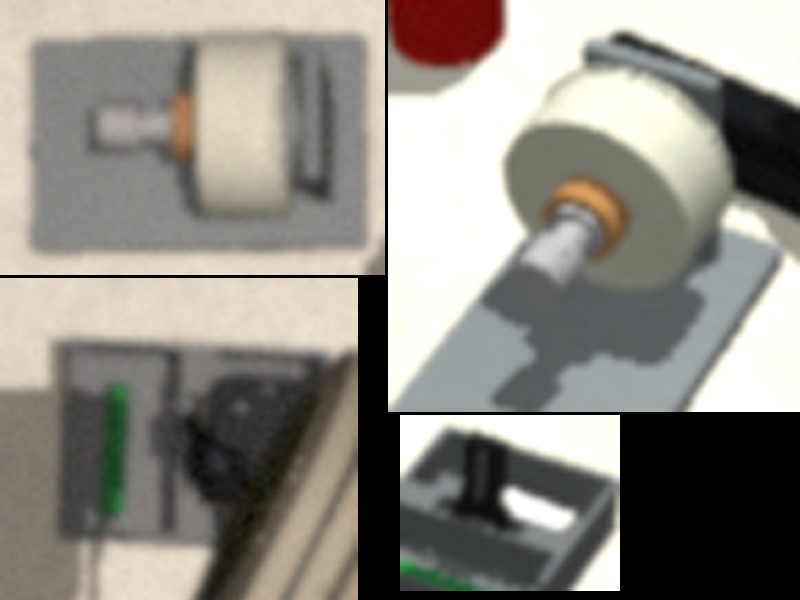

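Roll home confirmed. In the top crop the core ends at u≈172, the groove's outer shoulder is at u≈141 and the spindle tip at u≈97. That puts the groove's middle near stand y≈0.0128, which lies inside its permitted range. The tab top is at side px (305,169), which matches my earlier estimate. Grasping now.

Run:
```python
from h import *; from station import *
np.set_printoptions(precision=4,suppress=True)
st=sensors.state
T=dict(np.load("top3.npz"));g=T["pixels"].sum(2).astype(float)
for x in (0,.008):
  ys=np.arange(-.002,.046,.002);p=proj(T,[W(x,y,.085) for y in ys]).astype(np.float32)
  print(x,list(zip((ys*1000).round(1),cv2.remap(g.astype(np.float32),p[:,:1],p[:,1:],cv2.INTER_LINEAR).ravel().astype(int))))
p=[.4955,-.154]; R=down(-.035)
bot.move_l(p+[.14],feed=.25,rotation=R); bot.move_l(p+[.031],feed=.15); bot.dwell(.1)
print(st()["contact_force"])
jaws.close_gripper(25); s=st();print(s["gripper_width"],s["grasp_force"],s["contact_force"],s["position"])
bot.move_l(p+[.15],feed=.15); bot.dwell(.1);s=st();print(s["t"],s["gripper_width"],s["grasp_force"],s["contact_force"])
```

```text
0 [(np.float64(-2.0), np.int64(275)), (np.float64(0.0), np.int64(276)), (np.float64(2.0), np.int64(272)), (np.float64(4.0), np.int64(276)), (np.float64(6.0), np.int64(300)), (np.float64(8.0), np.int64(319)), (np.float64(10.0), np.int64(330)), (np.float64(12.0), np.int64(340)), (np.float64(14.0), np.int64(340)), (np.float64(16.0), np.int64(340)), (np.float64(18.0), np.int64(338)), (np.float64(20.0), np.int64(335)), (np.float64(22.0), np.int64(337)), (np.float64(24.0), np.int64(347)), (np.float64(26.0), np.int64(353)), (np.float64(28.0), np.int64(349)), (np.float64(30.0), np.int64(352)), (np.float64(32.0), np.int64(352)), (np.float64(34.0), np.int64(349)), (np.float64(36.0), np.int64(342)), (np.float64(38.0), np.int64(315)), (np.float64(40.0), np.int64(272)), (np.float64(42.0), np.int64(237)), (np.float64(44.0), np.int64(227))]
0.008 [(np.float64(-2.0), np.int64(272)), (np.float64(0.0), np.int64(273)), (np.float64(2.0), np.int64(277)), (np.float64(4.0), np.int64(282)), (np.float64(6.0), np.int64(290)), (np.float64(8.0), np.int64(297)), (np.float64(10.0), np.int64(306)), (np.float64(12.0), np.int64(312)), (np.float64(14.0), np.int64(313)), (np.float64(16.0), np.int64(310)), (np.float64(18.0), np.int64(305)), (np.float64(20.0), np.int64(296)), (np.float64(22.0), np.int64(308)), (np.float64(24.0), np.int64(321)), (np.float64(26.0), np.int64(331)), (np.float64(28.0), np.int64(336)), (np.float64(30.0), np.int64(335)), (np.float64(32.0), np.int64(338)), (np.float64(34.0), np.int64(341)), (np.float64(36.0), np.int64(338)), (np.float64(38.0), np.int64(316)), (np.float64(40.0), np.int64(281)), (np.float64(42.0), np.int64(250)), (np.float64(44.0), np.int64(237))]
[-0.391  -0.426  -0.1633]
0.020047680794570377 24.987209737300873 [-0.0081 -0.1152 -0.3666] [ 0.4955 -0.154   0.031 ]
29.8333 0.019528523620823624 24.98698979616165 [ 0.5747  0.508  -1.4867]
```

Run:
```python
from h import *; from station import *
np.set_printoptions(precision=4,suppress=True)
st=sensors.state
bot.movep(W(0,.014,.2),down(YAW)); bot.move_l(W(0,.014,.122),feed=.15); bot.dwell(.15)
s=st();print(s["t"],s["position"],s["contact_force"],s["gripper_width"])
d=vision.capture("side");x=np.array(s["position"])
q=proj(d,[x+[0,0,.05],x-[0,0,.004],x-[0,0,.023],W(0,.014,.087)]);print((q-[195,180])*7)
cv2.imwrite("pics/h.png",cv2.resize(np.clip(d["pixels"][180:262,195:285]*1.4,0,255).astype(np.uint8),None,fx=7,fy=7,interpolation=cv2.INTER_CUBIC))
```

```text
31.8333 [0.55   0.147  0.1237] [-0.5039  0.2213 -0.5631] 0.02006181487983317
[[242.3327 140.7666]
 [249.435  273.7239]
 [251.8131 318.2423]
 [256.7241 350.8379]]
```

View pics/h.png

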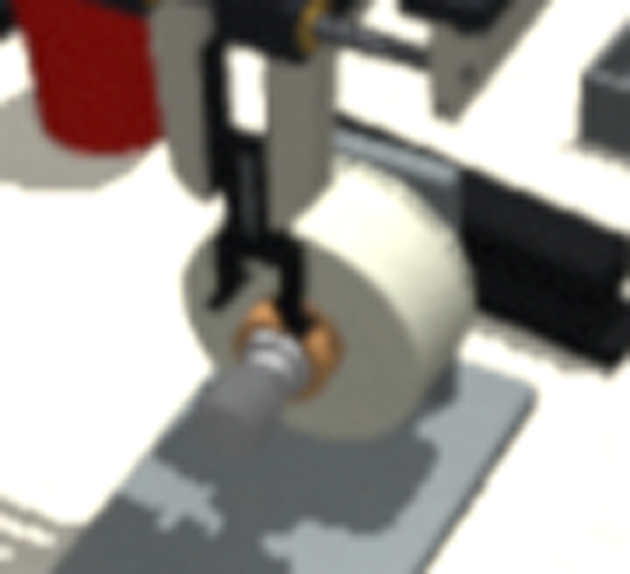

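The clip hangs upright, with its feet centred at about (257,313) against a predicted (252,318), just above the groove near (275,345). I'll do a guarded descent and feel for the groove.

```bash
cat > feel.py <<'E'
from h import *; from station import *
st=sensors.state
def F(b=0): return np.array(st()["contact_force"])-b
def P(): p=np.array(st()["position"]);return np.array([(p-O)@X,(p-O)@Y,p[2]])
def descend(x,y,z0,z1,b,step,fmax,lat=6,feed=.03):
    z=z0
    while z>z1:
        z-=step; bot.move_l(W(x,y,z),feed=feed); f=F(b)
        if f[2]>fmax or np.hypot(f[0],f[1])>lat: break
    print("x%.4f y%.4f cmd z%.4f"%(x,y,z),"at",P().round(4),"F",F(b).round(1),"t",round(st()["t"],2)); return z
E
python3 - <<'E'
from feel import *
b=np.mean([F() for _ in range(3)],0)
bot.move_l(W(-.001,.014,.104),feed=.06); bot.dwell(.1); print(P().round(4),F(b).round(1),b)
z=descend(-.001,.014,.104,.088,b,.0015,5)
np.save("b.npy",b)
E
```

```text
[-0.0012  0.014   0.1039] [0.3 0.1 0.1] [-0.46173502  0.25232911 -0.72569134]
x-0.0010 y0.0140 cmd z0.0920 at [-0.0001  0.0141  0.0927] F [4.6 4.2 2.9] t 34.43
```

Run:
```python
from feel import *
b=np.load("b.npy"); x,y,z=-.001,.014,.092
for i in range(3):
    f=F(b)
    if np.hypot(f[0],f[1])<2: break
    x+=np.clip(f@X*.00025,-.001,.001); y+=np.clip(f@Y*.00025,-.001,.001)
    bot.move_l(W(x,y,z),feed=.03); bot.dwell(.1); print("adj",round(x,4),round(y,4),P().round(4),F(b).round(1))
z=descend(x,y,z,.088,b,.001,5)
```

```text
adj 0.0 0.015 [0.0004 0.0147 0.0923] [3.3 0.8 4.8]
adj 0.0008 0.0152 [0.0006 0.0148 0.0921] [ 1.4 -0.2  7.4]
x0.0008 y0.0152 cmd z0.0910 at [0.0006 0.0148 0.0911] F [ 1.2 -0.3  6.3] t 35.38
```

Contact is at about 12–13 mm above home with lateral forces near zero, so the clip is in the groove. Pressing through the snap, limited to 16 N.

Run:
```python
from feel import *
b=np.load("b.npy"); x,y,z=.0008,.0152,.091
while z>.0755:
    z-=.001; bot.move_l(W(x,y,z),feed=.03); f=F(b)
    print(round(z,4),P().round(4),f.round(1),round(st()["gripper_width"],4))
    if f[2]>15 or np.hypot(f[0],f[1])>8: break
    x+=np.clip(f@X*.0001,-.0003,.0003); y+=np.clip(f@Y*.0001,-.0003,.0003)
print(st()["t"],x,y)
```

```text
0.09 [0.0006 0.0148 0.0901] [ 1.7 -0.6  7.2] 0.0198
0.089 [0.0006 0.0148 0.0889] [0.9 0.4 5.7] 0.0198
0.088 [0.0005 0.0148 0.0876] [0.5 0.1 4.8] 0.0195
0.087 [0.0006 0.015  0.0864] [ 1.7 -1.1  1.2] 0.0197
0.086 [0.0008 0.015  0.0854] [0.3 0.2 0.9] 0.0198
0.085 [0.0008 0.0151 0.0844] [ 2.  -0.5 -1. ] 0.0199
0.084 [0.0011 0.015  0.0835] [ 0.5 -0.1 -2. ] 0.0201
0.083 [0.0012 0.015  0.0826] [-0.3 -0.3 -2.8] 0.0197
0.082 [0.0013 0.015  0.0817] [ 0.1 -0.6 -2. ] 0.0192
0.081 [0.0013 0.0149 0.0807] [-0.8  0.4 -3. ] 0.0197
0.08 [0.0013 0.015  0.0798] [-0.4  0.8 -2.4] 0.0197
0.079 [0.0014 0.0151 0.079 ] [-0.7 -0.8 -2.1] 0.0199
0.078 [0.0017 0.0151 0.0787] [-2.8 -0.3  3.5] 0.0198
0.077 [0.0018 0.0151 0.0786] [-4.6 -1.3 10.9] 0.02
0.076 [0.002  0.0151 0.0784] [-7.3 -1.1 15.1] 0.0196
39.1333 0.0007732931556059201 0.014833888050789305
```

It snapped and stopped solid at z=0.0785, the predicted home height. I'll relieve the load, release, retreat and check.

Run:
```python
from feel import *
b=np.load("b.npy")
bot.move_l(W(.0015,.015,.0785),feed=.03); bot.dwell(.1); print(F(b).round(1))
jaws.release(); bot.dwell(.1); print(F(b).round(1),st()["gripper_width"])
bot.move_l(W(.0015,.015,.25),feed=.12); bot.movep([.45,-.15,.3],down(-.035)); bot.dwell(.3)
print(st()["t"],st()["contact_force"])
c=vision.capture("top")["pixels"];d=vision.capture("side")["pixels"]
r=lambda a,k:cv2.resize(np.clip(a*1.4,0,255).astype(np.uint8),None,fx=k,fy=k,interpolation=cv2.INTER_CUBIC)
im=np.zeros((600,800,3),np.uint8);A=r(c[160:220,160:240],5);B=r(d[180:265,205:285],5);C=r(d[100:320,90:430],1)
for Q,(yy,xx) in((A,(0,0)),(B,(0,400)),(C,(302,0))): h=min(Q.shape[0],600-yy); im[yy:yy+h,xx:xx+Q.shape[1]]=Q[:h]
cv2.imwrite("pics/end.png",im)
```

```text
[-1.4  0.2  4.8]
[-0.3  0.1  0.5] 0.09312721534327467
43.9083 [ 0.57782191 -0.22453355  0.07273925]
```

View pics/end.png

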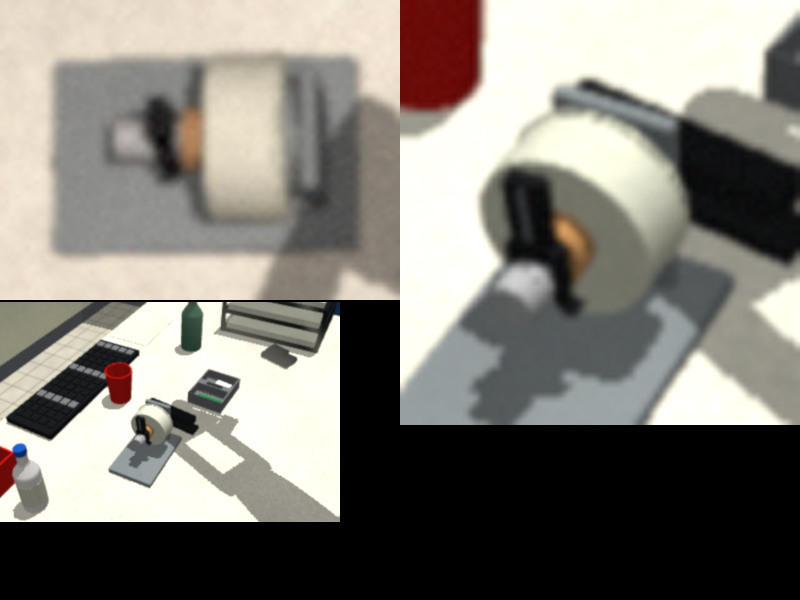

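The picture shows the clip seated upright on the spindle just outside the core (top crop about (160,138)), the roll against the flange, and the visible neighbours undisturbed.

```bash
python3 -c "
from station import *
print(close_job())"
```

```text
the job is handed in; nothing more can be done
None
```

The roll is back against the flange and the clip is snapped fully home in the spindle groove and released; measured pushes peaked at about 17 N, and the job was handed in at about 44 s of the 67 s limit.

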